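Scrub the mug, then open the safety cap of the cleaning-tablet bottle

TASK

Clean the office mug: take the brush that stands in it by the handle and give the inside two long up-and-down strokes (lift the brush about 6 cm and lower it to the mug's floor each time, keeping its head inside the mug), then leave the brush standing in the mug. Then open the cleaning-tablet bottle: press its push-and-turn safety cap down, twist it counterclockwise (seen from above) while it is down, and lift it off. Finish while holding the cap level, about 6 cm above the open bottle, and do not put it down or let go; leave the mug standing where it is and do not knock the eraser or the mouse about.

Things in the scene. Friction and masses are not known exactly. Their poses are not given: they have to be found in the camera images.
- bottle: white plastic tablet bottle with a paper band, 66 mm in diameter, fixed upright in a round grey holder (84 mm wide, two ears out to 57 mm along its x axis) screwed to the desk: it neither turns nor slides. Origin: centre of the holder's underside on the desk, on the bottle's axis; z up. Its shoulder is 78 mm above the origin.
- cap: white round safety cap on the bottle, 38 mm high, 40 g: the upper 16 mm is a ribbed grip band 54 mm in diameter, below it is a hollow skirt 52 mm in diameter. Origin: centre of its lower edge, on its axis; z up. Locked at the start, origin 87 mm above the bottle's (top at 125 mm above the desk), same yaw as the bottle; it then turns 4 degrees at most and cannot be lifted.
- mug: loose blue ceramic mug, 95 mm high, 82 mm in diameter, bore 72 mm, inner floor 5 mm above the desk. Origin: centre of its underside, on its axis; z up; its handle is on its +y side. Mass about 0.3 kg.
- mug_floor (a point): centre of the mug's inner floor, 5 mm above its underside; z up along the mug's axis. The rim is 90 mm above it.
- brush: loose long brush standing upright in the mug, head down, 200 mm long: white bristle head 48 mm in diameter and 49 mm high, then a round light wooden handle 15 mm in diameter (62 to 192 mm above the origin). Origin: centre of the head's lower end, which stands on the mug's floor; z towards the handle. Mass 70 g. It may lean a little.
- brush_grip (a point): point on the axis of the brush's handle, 180 mm above its lower end, 20 mm below the handle's top: a good place to grip. The handle's top is about 205 mm above the desk.
- eraser: small block eraser, 46x23x13 mm, lying loose on the desk between mug and bottle. Origin: centre of its underside.
- mouse: black computer mouse, 106x62x34 mm, lying loose behind the work. Origin: centre of its underside.
- bottle_mouth (a point): centre of the rim of the bottle's neck, 97 mm above the desk, hidden under the cap; z up. The neck is 30 mm in diameter, with three hooked lugs out to 43 mm that hold the cap; a grey spring ring 25 mm in diameter in the mouth pushes the cap up and stands up to 13 mm above the rim when the cap is off.
- cap_grip (a point): point on the cap's axis 30 mm above its lower edge, mid-height of the grip band. The spring takes 5 N to start and 11 N to press fully, 9 mm down. The cap turns once 6 mm down (7 to 9 is right): counterclockwise seen from above, keeping it down; it is free from 35 to 88 degrees (aim at 60; a stop blocks it at 88) and then lifts straight off.
There are look-alikes about, which are no part of the job. What is shaped like the cap but purple is not meant.

How it is judged:
By the outcome, as a careful person would: the job done as asked, in the order asked, and still so for the second after the job is handed in, while the arm keeps its last pose, push and grip.
It also fails if it takes over 48 s, if anything falls off the work surface, if the arm or the gripper's body presses on something with over 40 N, if the wrist force passes 120 N, or if a joint passes its speed limit or range.

ROBOT

A 6-joint arm with a two-finger parallel gripper is mounted at the origin on a cart in front of the work surface, level with it; the furniture and walls round the work are solid. World frame = base frame: x ahead of the robot, y to its left, z up, the work surface at z = 0. Lengths are in mm, angles in rad, forces in N, time in s.
With the tool pointing down it reaches from about 350 to 975 mm from the base axis. Payload 4.9 kg.
Tool frame: the origin (TCP) lies at the very end of the fingers, on their centre line; the grasp point (between the pads) lies 19 mm behind it (arm.pinch_z is the distance from the TCP to the grasp point, in mm); z points along the fingers, x is the direction in which the jaws open and shut, and the axes are right-handed (so a half turn about z gives the same grasp; the last joint's range is limited). The gripper opens to 85 mm and grips with 20 to 120 N. Pads are 22 mm wide; open, the fingers measure 114 mm over their backs; the gripper's body (76 mm by 85 mm) begins 54 mm behind the grasp point. The pads swing forward as they close: fully open they stand 13 mm farther back than shut.
Start: joints at [1.215, 0.053, 1.613, -0, 1.476, -0.119], TCP at [146.611, 607.541, 231.304] pointing down, gripper open.
Joint ranges: [-3.01, 3.01], [-1.01, 2.22], [0.06, 2.58], [-1.02, 4.17], [0.09, 2.62], [-3.14, 3.14]. Speed limits (rad/s): [2.57, 2.57, 3.14, 3.14, 3.14, 3.14].

INTERFACE

Orientations are given as a unit quaternion [x, y, z, w].
In Python, from plant import monitor, optics, arm, spotter gives the robot as it stands.
- The arm moves only by the tool step_arm, never from a script. Its argument "moves" is one flat list of numbers, 5 for each row, row after row: the closure, from 0 (fully open) to 1 (shut), then the shift along the tool's x, y, z in mm, then the turn about the tool's z in degrees. In form: [fingers, dx, dy, dz, roll, fingers, dx, dy, dz, roll, ...]. A call has exactly 5 rows; each row shifts and turns the commanded pose from where the row before left it, along the tool's axes as they then stand; what a row does not reach is not made up. A row lasts 1/8 s, in which the tool goes at most 62.5 mm and 10.7 degrees, less where a joint would pass 70% of its speed; a pose out of reach is approached as far as the arm can. A call with a gripper value outside its range is refused whole. The fingers move at their own pace and stop on an object; "squeeze" is the grip in N (left out, the last holds). Time passes only in rows, so rows that do not move let the fingers close, or fill a call up. It gives the time, the measured TCP pose, the force and the opening at its end, in the units of the state.
- monitor.get_state(): the state, without advancing time (a new reading comes with each control period).
- optics.camera(name): name is "scene" or "side" or "wrist"; returns (picture, depth): 420x560x3 uint8, blue, green, red; 420x560 float32, mm along the optical axis (not along the pixel's ray), 0 where there is no reading.
- optics.camera_model(name): a dict with "vfov" (degrees; the focal length in pixels is half the picture's height over the tangent of half this angle, whatever the lens; pixels are square), "cx", "cy" (the principal point, pixels), "dist" ([k1, k2, p1, p2, k3] as OpenCV has them; the pictures are not rectified), "pose" (4x4, takes a point from camera to world coordinates); the wrist camera has in their place "tool_from_camera" (4x4, takes a point from camera to tool coordinates, whose origin is the TCP and whose axes are the tool frame's). Camera axes: x right, y down, z forward; pixel columns grow to the right and rows downward; lengths in mm; the calibration is good to about 2 mm. A picture is of the moment at which its call begins: read the wrist's pose just before it. camera_model takes no time and is no camera call.
- arm.close_job(): hands the job in, once; it reports no verdict.
Trained networks look in the newest picture that a camera, given by its name, has taken for a name from the list of things; names that differ only in an ending like _2 or _b are one class to them, and where a whole thing is asked for, a point or a joint stands for the part that bears it (a point fixed in the world has none). Each returns a list of dicts, best first, with "conf" (0 to 1); they miss things now and then, are a little off and sometimes report something else, mostly with a low value. They report only what shows in the picture. A call takes as long as a camera call. They do not tell look-alikes from the thing itself.
- spotter.masks_of(name, camera): "pixels" (420x560 bool, what is visible of it) and "box" ([left, top, right, bottom] in pixels, round what is visible of it).
The state is a dict: "clock": time; "joint_pos": joint angles; "joint_vel": joint speeds; "effort": joint torques, N m; "tool_pos": TCP position; "ee_rot": TCP orientation; "force": force on the tool from outside, world axes, zero at the start; "moment": the same for the moment, N m; "width": finger opening in mm.
Only numpy, scipy, OpenCV 4.12 (cv2) and the standard library are available. Lean on these libraries where they do the work, as an engineer would, in place of code of your own. Each camera call takes 0.05 s, during which the arm holds its last target.

## Working session

There is one attempt and no reset: what is moved stays moved. The work goes in short steps, Python scripts to look and compute and a tool call to move; the robot and the scene stay as the last step left them, time stands still between calls to the robot, and variables do not carry over. Pictures are saved under pics/ and viewed, and the job is handed in when it is done.

Besides the shell and the picture viewer there is one more tool, called after "Emit:" as name(argument=value, ...) on one line, values as JSON. step_arm: Moves the arm, as the interface text tells. Its arguments: {"type":"object","properties":{"moves":{"type":"array"},"squeeze":{"type":"number"}},"required":["moves"]}

```bash
ls; mkdir -p pics; cat > h.py <<'E'
import numpy as np,cv2
from plant import monitor, optics, arm, spotter
from scipy.spatial.transform import Rotation as R
def cam(n):
    s=monitor.get_state(); im,d=optics.camera(n); m=optics.camera_model(n)
    f=210/np.tan(np.radians(m['vfov']/2)); K=np.array([[f,0,m['cx']],[0,f,m['cy']],[0,0,1]])
    if 'pose' in m: T=np.array(m['pose'])
    else:
        W=np.eye(4);W[:3,:3]=R.from_quat(s['ee_rot']).as_matrix();W[:3,3]=s['tool_pos'];T=W@np.array(m['tool_from_camera'])
    return im,d,K,np.array(m['dist'],float),T
def pts(mask,d,K,D,T):
    v,u=np.nonzero(mask&(d>0)); z=d[v,u]
    n=cv2.undistortPoints(np.stack([u,v],1).astype(np.float64)[:,None],K,D)[:,0]
    P=np.c_[n*z[:,None],z]; return P@T[:3,:3].T+T[:3,3]
def st():
    s=monitor.get_state(); print({k:np.round(s[k],3).tolist() for k in ('clock','joint_pos','tool_pos','ee_rot','force','moment','width')})
E
python3 - <<'E'
from h import *
st()
for n in ('scene','side'):
    im,d,K,D,T=cam(n); cv2.imwrite(f'pics/{n}0.png',im); print(n,T.round(2).tolist(),D)
    for o in ('bottle','cap','mug','brush','eraser','mouse'):
        for r in spotter.masks_of(o,n):
            p=pts(r['pixels'],d,K,D,T)
            print(n,o,round(r['conf'],2),np.round(r['box']).tolist(),len(p),np.median(p,0).round(),np.percentile(p,2,axis=0).round(),np.percentile(p,98,axis=0).round()) if len(p) else print(n,o,'nopts')
st()
E
```

```text
pics
{'clock': 0.0, 'joint_pos': [1.215, 0.053, 1.614, -0.0, 1.476, -0.119], 'tool_pos': [146.375, 606.97, 230.078], 'ee_rot': [0.786, 0.619, -0.001, 0.001], 'force': [0.346, 0.038, -0.663], 'moment': [0.019, -0.02, 0.021], 'width': 85.531}
scene [[0.79, -0.46, 0.41, 221.87], [-0.61, -0.57, 0.55, -383.06], [-0.02, -0.68, -0.73, 774.86], [0.0, 0.0, 0.0, 1.0]] [-0.05460904  0.          0.          0.          0.        ]
scene bottle 0.97 [219.0, 228.0, 256.0, 267.0] 1018 [494. 138.  37.] [461. 123.   3.] [555. 178.  78.]
scene bottle 0.61 [259.0, 267.0, 280.0, 285.0] 218 [521.  52.  13.] [500.  38.   0.] [545.  72.  16.]
scene cap 0.88 [203.0, 204.0, 225.0, 228.0] 331 [514. 268.  38.] [498. 250.   6.] [545. 296.  42.]
scene cap 0.79 [221.0, 204.0, 248.0, 232.0] 548 [505. 151. 125.] [484. 135.  93.] [531. 183. 128.]
scene mug 0.67 [260.0, 295.0, 322.0, 356.0] 1954 [448. -90.  57.] [ 409. -129.   -1.] [498. -38.  96.]
scene brush 0.98 [266.0, 284.0, 290.0, 332.0] 609 [441. -85.  87.] [430. -94.  24.] [466. -52. 205.]
scene eraser 0.72 [258.0, 268.0, 280.0, 284.0] 207 [520.  52.  13.] [5
[... 746 characters left out ...]
.0, 280.0] 1061 [689.  -3.  18.] [651. -19.  -2.] [749.  33.  31.]
side mug 0.39 [221.0, 196.0, 246.0, 225.0] 577 [504. 143. 116.] [483. 133.  85.] [532. 185. 124.]
side brush 0.76 [233.0, 226.0, 241.0, 297.0] 666 [442. -83. 141.] [437. -86.  70.] [450. -76. 202.]
side eraser 0.54 [258.0, 268.0, 264.0, 274.0] 34 [537.  58.  10.] [531.  49.   5.] [542.  67.  11.]
side mouse 0.71 [319.0, 254.0, 365.0, 281.0] 1019 [689.  -4.  19.] [652. -19.  -1.] [744.  27.  31.]
{'clock': 0.7, 'joint_pos': [1.215, 0.053, 1.613, 0.0, 1.476, -0.119], 'tool_pos': [146.611, 607.561, 231.362], 'ee_rot': [0.786, 0.619, 0.0, -0.0], 'force': [0.404, -0.243, -0.961], 'moment': [-0.034, -0.03, -0.022], 'width': 85.458}
```

```bash
python3 - <<'E'
import cv2
a=cv2.imread('pics/scene0.png');b=cv2.imread('pics/side0.png')
cv2.imwrite('pics/c1.png',cv2.resize(a[180:380,160:400],None,fx=3.2,fy=3,interpolation=2)[:600,:800])
cv2.imwrite('pics/c2.png',cv2.resize(b[180:360,160:400],None,fx=3.2,fy=3.2,interpolation=2)[:600,:800])
E
```

```text
(no output)
```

View pics/scene0.png

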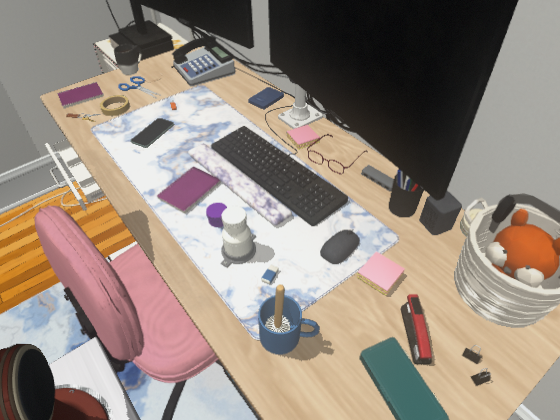

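View pics/c1.png

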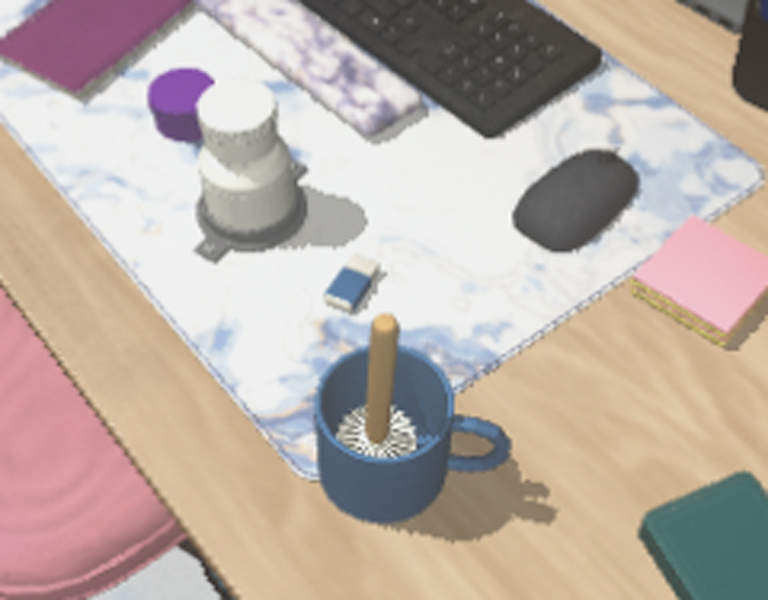

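View pics/c2.png

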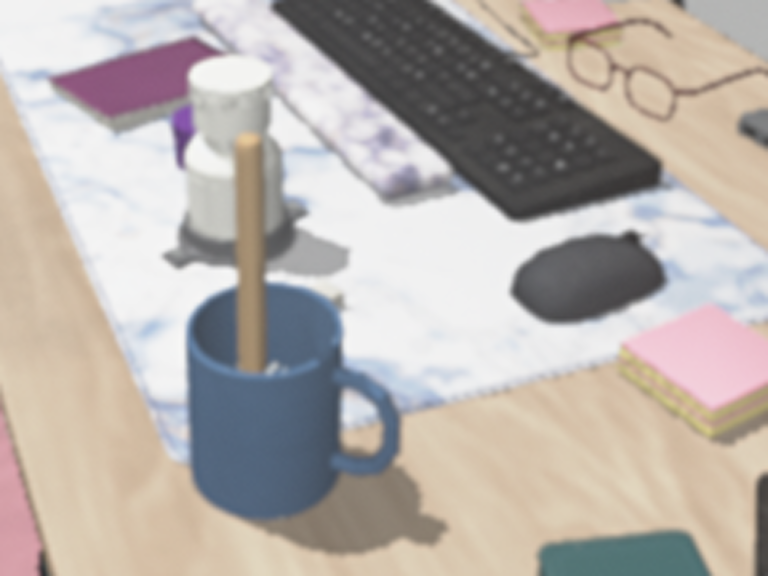

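The cap meant is the white one on the bottle at scene (234,217). The purple cap-shaped thing at (215,215) stands on the desk and is excluded. There is one brush at (278,310), in the blue mug at (285,325). Next I fit their axes.

```bash
cat > fit.py <<'E'
from h import *
from scipy.optimize import least_squares
def circ(p,r=None):
    if r: 
        s=least_squares(lambda q:np.hypot(p[:,0]-q[0],p[:,1]-q[1])-r,p[:,:2].mean(0),loss='soft_l1');return s.x,np.sqrt(np.mean(s.fun**2))
    s=least_squares(lambda q:np.hypot(p[:,0]-q[0],p[:,1]-q[1])-q[2],[*p[:,:2].mean(0),30],loss='soft_l1');return s.x,np.sqrt(np.mean(s.fun**2))
E
python3 - <<'E'
from fit import *
print(arm.pinch_z,[x for x in dir(arm) if x[0]!='_'])
for n in ('scene','side'):
    im,d,K,D,T=cam(n); full=np.ones(d.shape,bool); P=pts(full,d,K,D,T)
    box=lambda x,y,r,z0,z1:P[(np.hypot(P[:,0]-x,P[:,1]-y)<r)&(P[:,2]>z0)&(P[:,2]<z1)]
    t=box(507,158,45,119,132); print(n,'captop',len(t),t[:,2].mean(), cv2.minEnclosingCircle(t[:,:2].astype(np.float32)))
    w=box(507,158,45,112,122); print(' capside',len(w),circ(w,27))
    w=box(507,158,45,35,72); print(' bottle',len(w),circ(w,33))
    w=box(450,-85,50,20,80); c=None
    w=box(450,-85,60,88,100); print(' mugrim',len(w),cv2.minEnclosingCircle(w[:,:2].astype(np.float32)),circ(w))
    w=box(448,-80,30,110,198); 
    for a,b in ((110,140),(140,170),(170,200)):
        q=w[(w[:,2]>a)&(w[:,2]<b)]
        print(' brush',a,len(q),q.mean(0).round(1) if len(q) else '',circ(q,7.5) if len(q)>5 else '')
    e=box(507,158,62,3,14); e=e[np.hypot(e[:,0]-507,e[:,1]-158)>46]; print(' ears',len(e),e.round()[:12].tolist())
E
```

```text
18.700000000000003 ['PlanningError', 'close_job', 'pinch_z']
scene captop 397 125.492450918098 ((508.8918762207031, 161.1884307861328), 27.787216186523438)
 capside 79 (array([509.62353741, 161.88847843]), np.float64(0.9053059130605458))
 bottle 360 (array([509.76370975, 162.03523241]), np.float64(1.5956640204087569))
 mugrim 364 ((450.40185546875, -78.2605209350586), 41.5762825012207) (array([449.84469787, -78.33005075,  38.7283941 ]), np.float64(7.829325988044049))
 brush 110 65 [440.8 -81.3 125.6] (array([444.75701954, -76.91101447]), np.float64(0.5924121955584262))
 brush 140 75 [441.4 -82.6 155.2] (array([444.62481421, -78.04191524]), np.float64(0.5113309471581314))
 brush 170 77 [441.1 -83.7 184.1] (array([444.74116767, -79.11084031]), np.float64(0.5513342015658348))
 ears 81 [[560.0, 178.0, 9.0], [563.0, 178.0, 7.0], [559.0, 177.0, 7.0], [561.0, 176.0, 6.0], [563.0, 174.0, 7.0], [565.0, 172.0, 7.0], [557.0, 174.0, 7.0], [559.0, 173.0, 8.0], [562.0, 174.0, 4.0], [564.0, 171.0, 5.0], [566.0, 171.0, 4.0], [568.0, 169.0, 4.0]]
side captop 257 122.55897126584472 ((508.7839050292969
[... 237 characters left out ...]
 -79.14569091796875), 41.945831298828125) (array([450.41856953, -79.3343322 ,  38.00837379]), np.float64(9.931717190536629))
 brush 110 139 [441.8 -84.8 125.2] (array([443.95261915, -79.13930634]), np.float64(0.8415199726892257))
 brush 140 145 [442.  -86.5 155.1] (array([444.08747893, -80.64629688]), np.float64(0.9375553991621254))
 brush 170 142 [442.4 -88.2 184.3] (array([444.14509193, -82.29549409]), np.float64(0.866833562742903))
 ears 23 [[558.0, 180.0, 4.0], [553.0, 179.0, 3.0], [554.0, 175.0, 6.0], [557.0, 177.0, 4.0], [558.0, 175.0, 5.0], [553.0, 174.0, 3.0], [556.0, 174.0, 3.0], [561.0, 169.0, 4.0], [552.0, 170.0, 3.0], [554.0, 169.0, 4.0], [460.0, 151.0, 3.0], [455.0, 148.0, 4.0]]
```

Emit:
step_arm(moves=[0, -40, 30, 0, 0, 0, -40, 30, 0, 0, 0, -40, 30, 0, 0, 0, -40, 30, 0, 0, 0, -40, 30, 0, 0], squeeze=40)

```text
clock: 1.42
tool_pos: [245.9, 376.5, 231.5]
ee_rot: [0.786, 0.619, 0.0, 0.0]
force: [0.2, -0.3, -0.1]
width: 85.2
```

Emit:
step_arm(moves=[0, -40, 30, 0, 0, 0, -40, 30, 0, 0, 0, -40, 30, 0, 0, 0, -40, 30, 0, 0, 0, -40, 30, 0, 0])

```text
clock: 2.05
tool_pos: [344.8, 146.8, 231.7]
ee_rot: [0.786, 0.619, 0.001, 0.0]
force: [0.4, -0.0, -0.4]
width: 85.6
```

Emit:
step_arm(moves=[0, -40, 30, 0, 0, 0, -40, 30, 0, 0, 0, -40, 30, 0, 0, 0, -40, 30, 0, 0, 0, -40, 30, 0, 0])

```text
clock: 2.68
tool_pos: [443.8, -83.0, 231.6]
ee_rot: [0.786, 0.618, 0.0, 0.0]
force: [-0.0, 0.3, -0.5]
width: 85.4
```

```bash
cat >> h.py <<'E'
def to(x,y,z):
    s=monitor.get_state(); print('tool delta',(R.from_quat(s['ee_rot']).as_matrix().T@(np.array([x,y,z])-s['tool_pos'])).round(1))
E
python3 - <<'E'
from h import *
st(); to(444.4,-80,165)
im,d,K,D,T=cam('wrist'); cv2.imwrite('pics/w1.png',im)
P=pts(np.ones(d.shape,bool),d,K,D,T)
q=P[(np.hypot(P[:,0]-445,P[:,1]+80)<25)&(P[:,2]>170)&(P[:,2]<215)]; print(len(q), q.mean(0) if len(q) else '',np.ptp(q,axis=0) if len(q) else'')
E
```

```text
{'clock': 2.675, 'joint_pos': [-0.35, -0.385, 1.999, 0.0, 1.526, -1.684], 'tool_pos': [443.798, -83.031, 231.645], 'ee_rot': [0.786, 0.618, 0.0, 0.0], 'force': [-0.018, 0.298, -0.466], 'moment': [-0.005, -0.025, 0.031], 'width': 85.407}
tool delta [ 3.1 -0.2 66.6]
653 [441.64331541 -79.21092977 194.84585329] [13.34400882 15.32830541 35.6370212 ]
```

View pics/w1.png

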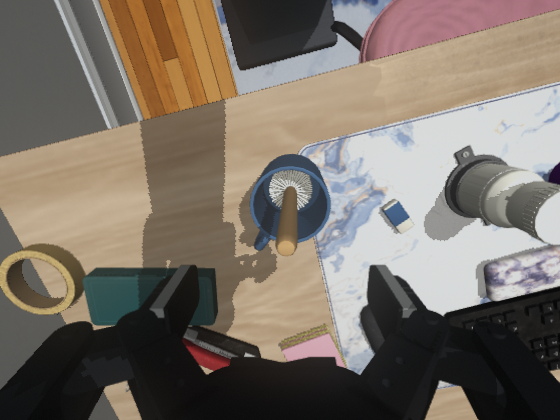

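Wrist view: the handle top is at (287,245), between the open fingers, which span (190–380). The head is inside the mug at (290,190). I'm lowering onto the grip point.

Emit:
step_arm(moves=[0, 3, 0, 16, 0, 0, 0, 0, 20, 0, 0, 0, 0, 20, 0, 0, 0, 0, 10, 0, 0, 0, 0, 0, 0])

```text
clock: 3.35
tool_pos: [443.1, -77.3, 163.8]
ee_rot: [0.785, 0.619, -0.001, -0.001]
force: [-0.9, 0.0, 0.7]
width: 85.1
```

Emit:
step_arm(moves=[0.5, 0, 0, 0, 0, 0.7, 0, 0, 0, 0, 1, 0, 0, 0, 0, 1, 0, 0, 0, 0, 1, 0, 0, 0, 0])

```text
clock: 3.98
tool_pos: [444.4, -78.3, 165.9]
ee_rot: [0.786, 0.619, 0.001, 0.0]
force: [1.1, 1.3, 1.9]
width: 13.7
```

Emit:
step_arm(moves=[1, 0, 0, 0, 0, 1, 0, 0, 0, 0, 1, 0, 0, 0, 0, 1, 0, 0, 0, 0, 1, 0, 0, 0, 0])

```text
clock: 4.6
tool_pos: [444.3, -78.4, 165.8]
ee_rot: [0.786, 0.619, 0.0, 0.0]
force: [0.8, 0.8, 5.3]
width: 14.3
```

```bash
python3 - <<'E'
from fit import *
st()
im,d,K,D,T=cam('side'); cv2.imwrite('pics/s1.png',cv2.resize(im[130:350,160:360],None,fx=2.7,fy=2.7))
P=pts(np.ones(d.shape,bool),d,K,D,T)
for a,b in ((100,120),(120,140),(140,160)):
    q=P[(np.hypot(P[:,0]-445,P[:,1]+80)<22)&(P[:,2]>a)&(P[:,2]<b)]; print(len(q),circ(q,7.5))
w=P[(np.hypot(P[:,0]-450,P[:,1]+80)<50)&(P[:,2]>88)&(P[:,2]<98)];print(cv2.minEnclosingCircle(w[:,:2].astype(np.float32)))
E
```

```text
{'clock': 4.6, 'joint_pos': [-0.34, -0.337, 2.074, 0.0, 1.404, -1.674], 'tool_pos': [444.32, -78.409, 165.781], 'ee_rot': [0.786, 0.619, 0.0, 0.0], 'force': [0.782, 0.824, 5.313], 'moment': [0.448, -0.101, 0.014], 'width': 14.31}
91 (array([443.9471167 , -77.24267777]), np.float64(0.8298930137311352))
95 (array([444.19229448, -77.48668569]), np.float64(0.8976886005392926))
94 (array([444.46958652, -78.07946076]), np.float64(0.7456348287632155))
((450.1100769042969, -79.12613677978516), 41.9638557434082)
```

View pics/s1.png

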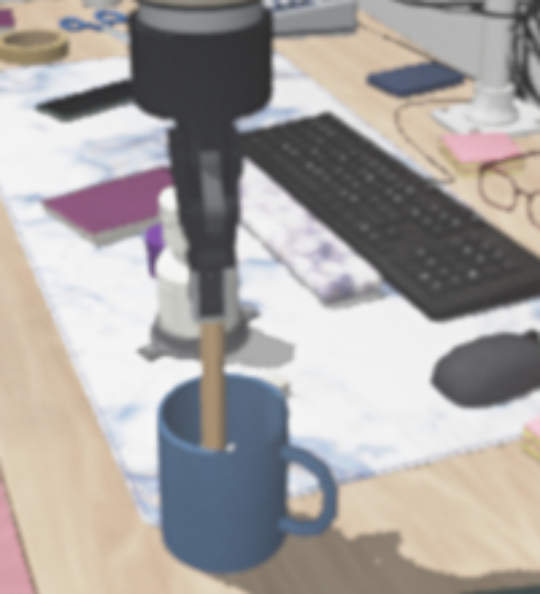

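The handle is gripped (14.3 mm) and upright, and the mug has not moved. First stroke up.

Emit:
step_arm(moves=[1, 0, 0, -12, 0, 1, 0, 2, -16, 0, 1, 0, 2, -17, 0, 1, 0, 0, -15, 0, 1, 0, 0, 0, 0])

```text
clock: 5.28
tool_pos: [448.9, -79.7, 227.5]
ee_rot: [0.786, 0.619, 0.001, 0.002]
force: [0.8, -1.1, -0.9]
width: 13.5
```

```bash
python3 - <<'E'
from fit import *
st()
im,d,K,D,T=cam('side'); cv2.imwrite('pics/s2.png',cv2.resize(im[130:350,160:360],None,fx=2.7,fy=2.7))
P=pts(np.ones(d.shape,bool),d,K,D,T)
w=P[(np.hypot(P[:,0]-450,P[:,1]+80)<50)&(P[:,2]>88)&(P[:,2]<98)];print(cv2.minEnclosingCircle(w[:,:2].astype(np.float32)))
E
```

```text
{'clock': 5.275, 'joint_pos': [-0.339, -0.372, 1.997, -0.0, 1.514, -1.673], 'tool_pos': [448.863, -79.67, 227.479], 'ee_rot': [0.786, 0.619, 0.001, 0.002], 'force': [0.79, -1.089, -0.881], 'moment': [-0.033, 0.024, -0.043], 'width': 13.535}
((450.0379333496094, -79.77613830566406), 41.371273040771484)
```

View pics/s2.png

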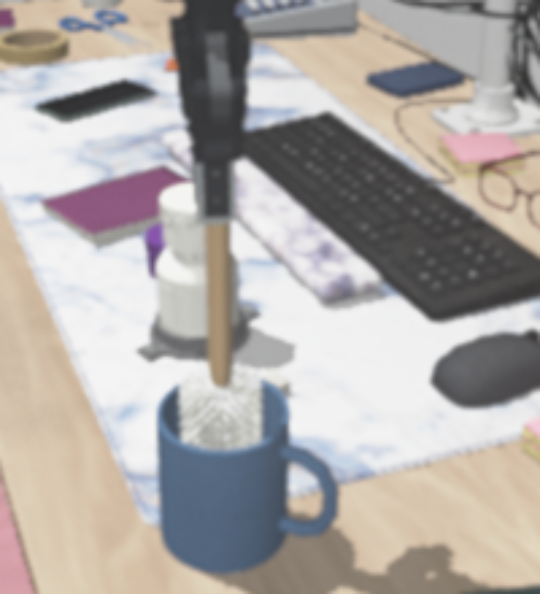

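The head rose with the gripper; its lower end is still inside the rim, and the mug is unmoved. Now down, up, down.

Emit:
step_arm(moves=[1, 0, 0, 15, 0, 1, 0, 0, 17, 0, 1, 0, 0, 16, 0, 1, 0, 0, 12, 0, 1, 0, 0, 0, 0])

```text
clock: 5.95
tool_pos: [448.5, -79.5, 165.7]
ee_rot: [0.786, 0.619, 0.0, 0.001]
force: [0.1, -0.1, 2.8]
width: 13.8
```

Emit:
step_arm(moves=[1, 0, 0, 0, 0, 1, 0, 0, -15, 0, 1, 0, 0, -17, 0, 1, 0, 0, -16, 0, 1, 0, 0, -12, 0])

```text
clock: 6.58
tool_pos: [448.3, -79.4, 227.1]
ee_rot: [0.786, 0.619, 0.0, 0.001]
force: [1.0, -0.5, -0.6]
width: 13.8
```

Emit:
step_arm(moves=[1, 0, 0, 0, 0, 1, 0, 0, 0, 0, 1, 0, 0, 15, 0, 1, 0, 0, 17, 0, 1, 0, 0, 16, 0])

```text
clock: 7.2
tool_pos: [447.1, -79.0, 174.9]
ee_rot: [0.786, 0.619, -0.001, -0.001]
force: [0.8, -0.7, -1.7]
width: 13.8
```

Emit:
step_arm(moves=[1, 0, 0, 12, 0, 1, 0, 0, 0, 0, 1, 0, 0, 0, 0, 1, 0, 0, 0, 0, 1, 0, 0, 0, 0])

```text
clock: 7.82
tool_pos: [448.2, -79.4, 165.6]
ee_rot: [0.786, 0.619, 0.0, 0.0]
force: [0.4, -0.3, 2.8]
width: 13.7
```

```bash
python3 - <<'E'
from fit import *
st()
im,d,K,D,T=cam('side'); cv2.imwrite('pics/s3.png',cv2.resize(im[130:350,160:360],None,fx=2.7,fy=2.7))
P=pts(np.ones(d.shape,bool),d,K,D,T)
w=P[(np.hypot(P[:,0]-450,P[:,1]+80)<50)&(P[:,2]>88)&(P[:,2]<98)];print(cv2.minEnclosingCircle(w[:,:2].astype(np.float32)))
E
```

```text
{'clock': 7.825, 'joint_pos': [-0.339, -0.325, 2.065, -0.0, 1.401, -1.673], 'tool_pos': [448.163, -79.442, 165.56], 'ee_rot': [0.786, 0.619, 0.0, 0.0], 'force': [0.443, -0.255, 2.786], 'moment': [-0.075, -0.253, -0.008], 'width': 13.671}
((449.66558837890625, -77.3531723022461), 42.29380798339844)
```

View pics/s3.png

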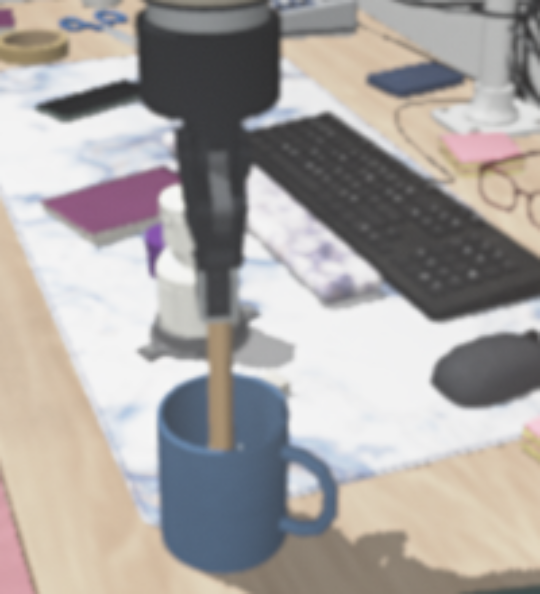

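Both strokes are done and the brush is back on the floor (about 3 N). Releasing and rising.

Emit:
step_arm(moves=[0.6, 0, 0, 0, 0, 0.3, 0, 0, 0, 0, 0, 0, 0, 0, 0, 0, 0, 0, 0, 0, 0, 0, 0, 0, 0])

```text
clock: 8.5
tool_pos: [447.9, -79.3, 165.3]
ee_rot: [0.786, 0.619, -0.0, -0.0]
force: [-0.5, 0.2, -0.7]
width: 85.3
```

Emit:
step_arm(moves=[0, 0, 0, 0, 0, 0, 0, 0, -15, 0, 0, 0, 0, -20, 0, 0, 0, 0, -20, 0, 0, 0, 0, -15, 0])

```text
clock: 9.12
tool_pos: [448.4, -79.5, 237.5]
ee_rot: [0.786, 0.619, 0.001, 0.001]
force: [0.6, -0.5, 0.5]
width: 85.0
```

```bash
python3 - <<'E'
from fit import *
st(); to(509.3,161.6,232)
im,d,K,D,T=cam('side'); cv2.imwrite('pics/s4.png',cv2.resize(im[130:350,160:360],None,fx=2.7,fy=2.7))
P=pts(np.ones(d.shape,bool),d,K,D,T)
w=P[(np.hypot(P[:,0]-450,P[:,1]+80)<50)&(P[:,2]>88)&(P[:,2]<98)];print(cv2.minEnclosingCircle(w[:,:2].astype(np.float32)))
for a,b in ((110,140),(140,170),(170,200)):
    q=P[(np.hypot(P[:,0]-448,P[:,1]+80)<22)&(P[:,2]>a)&(P[:,2]<b)]; print(len(q),circ(q,7.5))
E
```

```text
{'clock': 9.125, 'joint_pos': [-0.339, -0.378, 1.984, -0.0, 1.533, -1.673], 'tool_pos': [448.365, -79.485, 237.489], 'ee_rot': [0.786, 0.619, 0.001, 0.001], 'force': [0.635, -0.527, 0.487], 'moment': [0.048, -0.053, 0.031], 'width': 85.043}
tool delta [248.7   2.6   5.4]
((449.844970703125, -79.23091125488281), 41.50678634643555)
136 (array([442.56115538, -96.73443585]), np.float64(2.222404882533707))
150 (array([447.37654844, -86.00575148]), np.float64(0.9504413203752108))
156 (array([447.34497195, -87.22158067]), np.float64(0.8630777038416649))
```

View pics/s4.png

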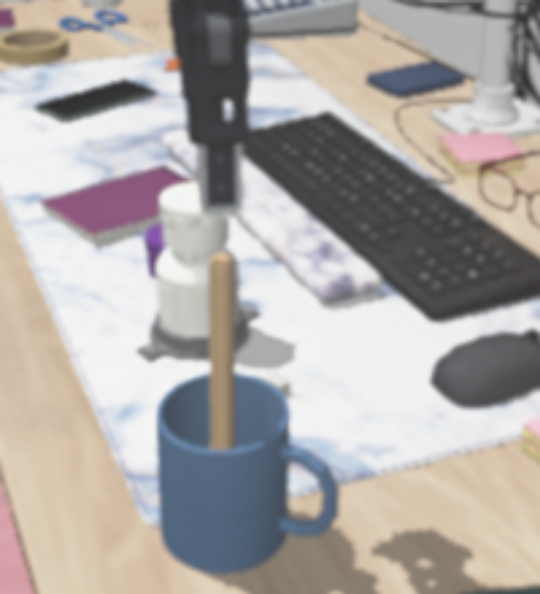

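The brush stands in the mug, leaning slightly, and the mug has not moved. Now to the bottle cap.

Emit:
step_arm(moves=[0, 40, 0, 0, 0, 0, 54, 0, 0, 0, 0, 60, 1, 0, 0, 0, 55, 1, 0, 0, 0, 40, 1, 0, 0])

```text
clock: 9.8
tool_pos: [509.3, 164.3, 235.2]
ee_rot: [0.785, 0.619, -0.0, -0.0]
force: [0.7, -0.0, 0.4]
width: 85.4
```

```bash
python3 - <<'E'
from fit import *
im,d,K,D,T=cam('wrist'); cv2.imwrite('pics/w2.png',im)
st(); to(509.3,161.6,98)
P=pts(np.ones(d.shape,bool),d,K,D,T)
q=P[(np.hypot(P[:,0]-509,P[:,1]-161)<40)&(P[:,2]>119)&(P[:,2]<131)]; print(len(q),q[:,2].mean(),cv2.minEnclosingCircle(q[:,:2].astype(np.float32)))
for r in spotter.masks_of('cap','wrist'): print(r['conf'],r['box'])
E
```

```text
{'clock': 9.85, 'joint_pos': [0.177, -0.163, 1.814, 0.003, 1.49, -1.161], 'tool_pos': [509.731, 167.525, 235.097], 'ee_rot': [0.784, 0.62, 0.001, -0.001], 'force': [-2.107, 1.745, -0.039], 'moment': [0.022, 0.132, -0.029], 'width': 85.35}
tool delta [ -6.3   1.1 137.1]
2635 124.74957210709388 ((509.7727355957031, 161.8384246826172), 27.610109329223633)
0.93 [254.4, 176.3, 311.3, 236.7]
0.89 [347.7, 153.6, 401.3, 204.3]
```

View pics/w2.png

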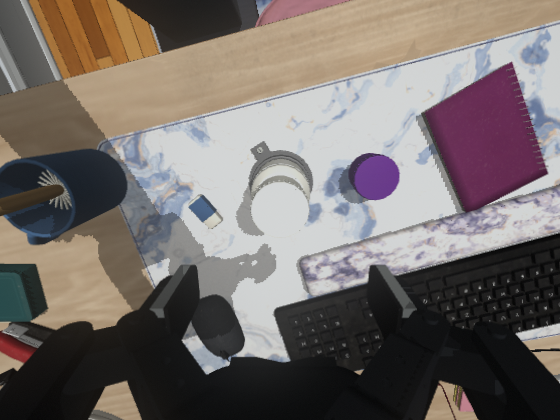

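The white cap is at (280,205), the purple look-alike at (374,176). The wrist fit (509.8, 161.8) agrees with the others, so I'm descending over the white one.

Emit:
step_arm(moves=[0, 0, 0, 0, 0, 0, 0, 0, 20, 0, 0, 0, 0, 30, 0, 0, 0, 0, 30, 0, 0, 0, 0, 20, 0], squeeze=80)

```text
clock: 10.52
tool_pos: [507.8, 160.8, 132.3]
ee_rot: [0.786, 0.618, -0.001, -0.001]
force: [-0.2, 0.8, -0.1]
width: 85.2
```

Emit:
step_arm(moves=[0, 0, 0, 18, 0, 0, 0, 0, 14, 0, 0, 0, 0, 8, 0, 0, 0, 0, 0, 0, 0, 0, 0, 0, 0])

```text
clock: 11.15
tool_pos: [509.9, 162.2, 96.2]
ee_rot: [0.786, 0.619, 0.001, 0.0]
force: [-0.6, -0.4, 0.4]
width: 85.6
```

```bash
python3 - <<'E'
from fit import *
st(); to(509.5,161.7,94)
for n in ('side',):
    im,d,K,D,T=cam(n); cv2.imwrite('pics/s5.png',cv2.resize(im[100:300,140:320],None,fx=3,fy=3,interpolation=2))
E
```

```text
{'clock': 11.15, 'joint_pos': [0.169, -0.038, 1.94, -0.0, 1.239, -1.165], 'tool_pos': [509.876, 162.189, 96.179], 'ee_rot': [0.786, 0.619, 0.001, 0.0], 'force': [-0.619, -0.366, 0.45], 'moment': [0.021, -0.043, -0.055], 'width': 85.634}
tool delta [-0.6 -0.3  2.2]
```

View pics/s5.png

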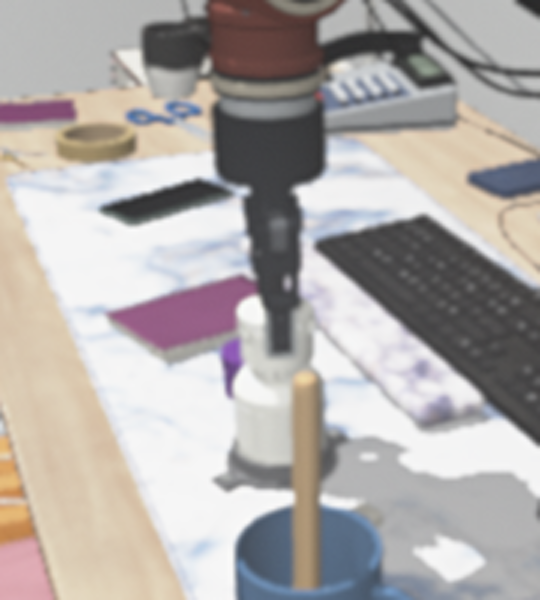

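Emit:
step_arm(moves=[0.2, 0, 0, 2, 0, 0.3, 0, 0, 0, 0, 0.5, 0, 0, 0, 0, 1, 0, 0, 0, 0, 1, 0, 0, 0, 0])

```text
clock: 11.82
tool_pos: [509.3, 161.9, 93.7]
ee_rot: [0.786, 0.619, -0.0, 0.0]
force: [-2.0, -1.5, 4.9]
width: 51.8
```

Emit:
step_arm(moves=[1, 0, 0, 0, 0, 1, 0, 0, 0, 0, 1, 0, 0, 0, 0, 1, 0, 0, 0, 0, 1, 0, 0, 0, 0])

```text
clock: 12.45
tool_pos: [509.3, 161.9, 93.7]
ee_rot: [0.786, 0.619, -0.0, 0.0]
force: [-3.7, -0.9, 5.2]
width: 52.0
```

```bash
python3 - <<'E'
from fit import *
st()
im,d,K,D,T=cam('side'); cv2.imwrite('pics/s6.png',cv2.resize(im[100:300,140:320],None,fx=3,fy=3,interpolation=2))
E
```

```text
{'clock': 12.45, 'joint_pos': [0.169, -0.036, 1.942, -0.0, 1.236, -1.165], 'tool_pos': [509.31, 161.896, 93.695], 'ee_rot': [0.786, 0.619, -0.0, 0.0], 'force': [-3.66, -0.936, 5.155], 'moment': [-0.341, 0.468, -0.044], 'width': 51.99}
```

View pics/s6.png

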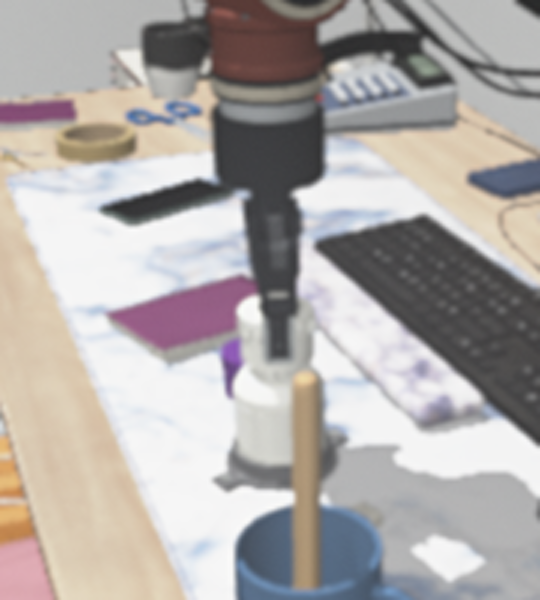

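Gripped on the band (52 mm reads about 1.3 mm low, as it did on the brush). Pressing down.

Emit:
step_arm(moves=[1, 0, 0, 2, 0, 1, 0, 0, 2, 0, 1, 0, 0, 2, 0, 1, 0, 0, 1, 0, 1, 0, 0, 0, 0])

```text
clock: 13.12
tool_pos: [509.4, 162.0, 87.4]
ee_rot: [0.786, 0.619, -0.0, 0.0]
force: [-5.5, -2.1, 9.7]
width: 52.0
```

```bash
python3 - <<'E'
from fit import *
st()
im,d,K,D,T=cam('side');P=pts(np.ones(d.shape,bool),d,K,D,T)
q=P[(np.hypot(P[:,0]-509,P[:,1]-161)<24)&(P[:,2]>105)&(P[:,2]<128)];print(np.histogram(q[:,2],bins=np.arange(105,129)))
im,d,K,D,T=cam('scene');P=pts(np.ones(d.shape,bool),d,K,D,T)
q=P[(np.hypot(P[:,0]-509,P[:,1]-161)<24)&(P[:,2]>105)&(P[:,2]<128)];print(np.histogram(q[:,2],bins=np.arange(105,129))[0])
E
```

```text
{'clock': 13.125, 'joint_pos': [0.169, -0.027, 1.945, -0.0, 1.224, -1.165], 'tool_pos': [509.417, 161.968, 87.379], 'ee_rot': [0.786, 0.619, -0.0, 0.0], 'force': [-5.531, -2.09, 9.688], 'moment': [-0.359, 0.776, -0.016], 'width': 51.964}
(array([ 0,  0,  0,  0,  0,  0,  0,  0,  0,  1, 13, 35,  5,  0,  0,  0,  0,
        0,  0,  0,  0,  0,  0]), array([105, 106, 107, 108, 109, 110, 111, 112, 113, 114, 115, 116, 117,
       118, 119, 120, 121, 122, 123, 124, 125, 126, 127, 128]))
[ 0  0  0  0  0  0  1  0  0  0  0  0  7 17 29 23  7  1  0  0  0  0  0]
```

Pressed about 7 mm (spring 9.7 N). One more millimetre, then twist counterclockwise (negative roll, since the tool's z points down).

Emit:
step_arm(moves=[1, 0, -0.7, 1.2, 0, 1, 0, 0, 0, 0, 1, 0, 0, 0, -5, 1, 0, 0, 0, -7, 1, 0, 0, 0, -8])

```text
clock: 13.85
tool_pos: [509.4, 161.9, 86.7]
ee_rot: [0.665, 0.747, 0.0, 0.001]
force: [-3.9, -3.5, 9.8]
width: 51.5
```

```bash
python3 - <<'E'
from fit import *
st()
E
```

```text
{'clock': 13.85, 'joint_pos': [0.169, -0.027, 1.946, -0.001, 1.221, -1.518], 'tool_pos': [509.426, 161.919, 86.659], 'ee_rot': [0.665, 0.747, 0.0, 0.001], 'force': [-3.901, -3.529, 9.794], 'moment': [-0.582, 0.599, -0.092], 'width': 51.505}
```

Emit:
step_arm(moves=[1, 0, 0, 0, -8, 1, 0, 0, 0, -9, 1, 0, 0, 0, -9, 1, 0, 0, 0, -8, 1, 0, 0, 0, -6])

```text
clock: 14.48
tool_pos: [509.3, 161.4, 86.6]
ee_rot: [0.37, 0.929, -0.001, 0.001]
force: [-5.0, -5.6, 9.2]
width: 51.8
```

Emit:
step_arm(moves=[1, 0, 0, 0, 0, 1, 0, 0, 0, 0, 1, 0, 0, -1, 0, 1, 0, 0, -1, 0, 1, 0, 0, 0, 0])

```text
clock: 15.1
tool_pos: [509.3, 161.3, 87.9]
ee_rot: [0.371, 0.929, -0.001, 0.001]
force: [-2.7, -4.9, 5.7]
width: 51.7
```

```bash
python3 - <<'E'
from fit import *
st()
im,d,K,D,T=cam('side'); cv2.imwrite('pics/s7.png',cv2.resize(im[100:300,140:320],None,fx=3,fy=3,interpolation=2))
E
```

```text
{'clock': 15.1, 'joint_pos': [0.169, -0.029, 1.946, -0.002, 1.224, -2.212], 'tool_pos': [509.254, 161.311, 87.926], 'ee_rot': [0.371, 0.929, -0.001, 0.001], 'force': [-2.74, -4.869, 5.653], 'moment': [-0.774, 0.297, -0.014], 'width': 51.721}
```

View pics/s7.png

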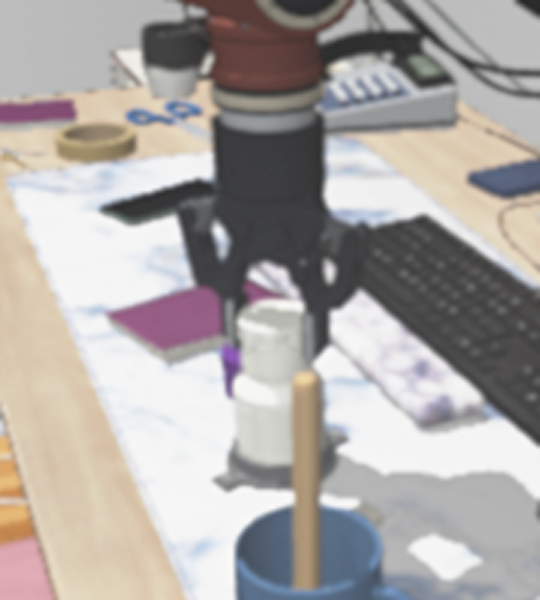

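Turned 60° with almost no torque. Lifting gently and watching for a downward pull.

Emit:
step_arm(moves=[1, 0, 0, -2, 0, 1, 0, 0, -2, 0, 1, 0, 0, -3, 0, 1, 0, 0, -3, 0, 1, 0, 0, 0, 0])

```text
clock: 15.78
tool_pos: [508.7, 161.4, 96.6]
ee_rot: [0.371, 0.929, -0.001, 0.001]
force: [1.6, -4.7, 0.0]
width: 52.0
```

Emit:
step_arm(moves=[1, 0, 0, -2, 0, 1, 0, 0, -3, 0, 1, 0, 0, -3, 0, 1, 0, 0, -4, 0, 1, 0, 0, 0, 0])

```text
clock: 16.4
tool_pos: [508.8, 162.8, 109.7]
ee_rot: [0.371, 0.929, 0.001, 0.0]
force: [-0.0, 0.6, -1.3]
width: 51.9
```

```bash
python3 - <<'E'
from fit import *
st()
im,d,K,D,T=cam('side'); cv2.imwrite('pics/s8.png',cv2.resize(im[100:300,140:320],None,fx=3,fy=3,interpolation=2))
E
```

```text
{'clock': 16.4, 'joint_pos': [0.17, -0.057, 1.933, 0.001, 1.265, -2.212], 'tool_pos': [508.777, 162.803, 109.676], 'ee_rot': [0.371, 0.929, 0.001, 0.0], 'force': [-0.025, 0.568, -1.312], 'moment': [-0.024, -0.025, -0.002], 'width': 51.945}
```

View pics/s8.png

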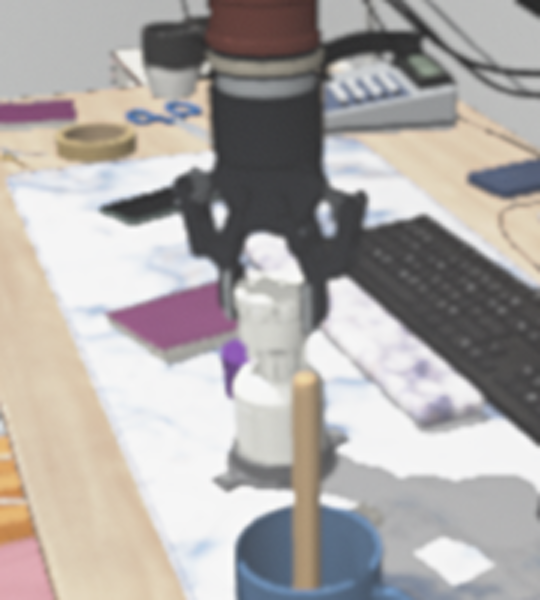

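The cap is off; the force now is just its weight. Its lower edge is at about z=103, so I'm raising it 55 mm to put it about 60 mm above the mouth (z=97).

Emit:
step_arm(moves=[1, 0, 0, -8, 0, 1, 0, 0, -14, 0, 1, 0, 0, -15, 0, 1, 0, 0, -12, 0, 1, 0, 0, -6, 0])

```text
clock: 17.08
tool_pos: [509.2, 162.3, 165.7]
ee_rot: [0.371, 0.929, 0.001, 0.001]
force: [-0.6, 0.3, -0.2]
width: 52.1
```

Emit:
step_arm(moves=[1, 0, 0, 0, 0, 1, 0, 0, 0, 0, 1, 0, 0, 0, 0, 1, 0, 0, 0, 0, 1, 0, 0, 0, 0])

```text
clock: 17.7
tool_pos: [508.4, 162.2, 163.9]
ee_rot: [0.371, 0.929, -0.0, -0.0]
force: [-0.7, 1.3, -0.2]
width: 52.4
```

```bash
python3 - <<'E'
from fit import *
st()
for n in ('side','scene'):
    im,d,K,D,T=cam(n);P=pts(np.ones(d.shape,bool),d,K,D,T)
    q=P[(np.hypot(P[:,0]-509,P[:,1]-161)<25)&(P[:,2]>130)&(P[:,2]<205)];print(n,np.histogram(q[:,2],bins=np.arange(130,206,3))[0],np.percentile(q[:,2],[1,5,50,95]))
    w=P[(np.hypot(P[:,0]-450,P[:,1]+80)<50)&(P[:,2]>88)&(P[:,2]<98)];print('mug',cv2.minEnclosingCircle(w[:,:2].astype(np.float32)))
    c=im[80:300,140:340] if n=='side' else im[130:370,180:380]
    cv2.imwrite(f'pics/{n}9.png',cv2.resize(c,None,fx=2.5,fy=2.5,interpolation=2))
    for o in ('eraser','mouse','brush'):
        for r in spotter.masks_of(o,n)[:1]: print(o,np.median(pts(r['pixels'],d,K,D,T),0).round(),r['box'])
E
```

```text
{'clock': 17.7, 'joint_pos': [0.169, -0.115, 1.891, -0.0, 1.366, -2.212], 'tool_pos': [508.445, 162.196, 163.876], 'ee_rot': [0.371, 0.929, -0.0, -0.0], 'force': [-0.713, 1.317, -0.239], 'moment': [-0.03, -0.027, -0.037], 'width': 52.416}
side [ 0  0  0  0  0  0  0  0 16 19 23 21 16 18 14 14 18 13  8 13 92 70  0  0
  0] [155.44669746 157.25127466 186.23418519 193.60714506]
mug ((450.297607421875, -78.41883850097656), 41.75124740600586)
eraser [538.  55.  10.] [256.1, 268.5, 266.2, 275.1]
mouse [689.  -4.  19.] [317.2, 251.8, 365.9, 280.5]
brush [445. -91. 141.] [235.7, 227.4, 243.9, 295.8]
scene [  0   0   0   0   0   0   0   0   1   5  16  23  14  15  24  19  11  13
  11   9  23 241  48   1   0] [159.87539742 163.24808393 194.10757356 196.55342311]
mug ((450.1137390136719, -78.35608673095703), 41.672245025634766)
eraser [520.  51.  13.] [259.2, 267.3, 280.5, 285.5]
mouse [690.   4.  25.] [319.0, 228.9, 359.8, 263.0]
brush [444. -88.  93.] [267.5, 284.7, 287.7, 333.1]
```

View pics/side9.png

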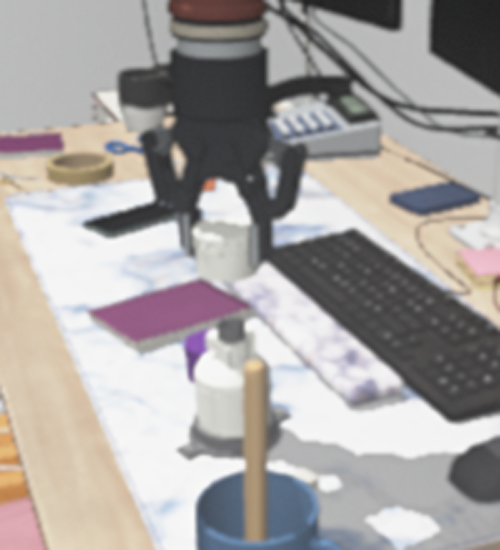

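View pics/scene9.png

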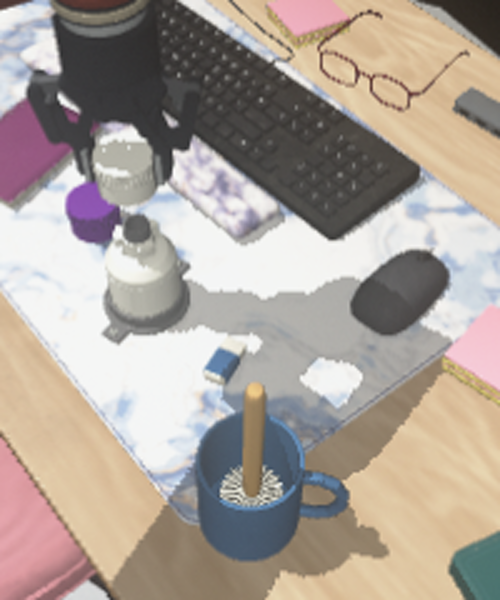

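```bash
python3 - <<'E'
from fit import *
for n in ('scene','side'):
    im,d,K,D,T=cam(n);P=pts(np.ones(d.shape,bool),d,K,D,T)
    q=P[(np.hypot(P[:,0]-509,P[:,1]-161)<22)&(P[:,2]>187)&(P[:,2]<200)]
    c=q.mean(0);a=np.linalg.lstsq(np.c_[q[:,:2]-c[:2],np.ones(len(q))],q[:,2],rcond=None)[0];print(n,len(q),np.degrees(a[:2]),a[2])
E
```

```text
scene 240 [-0.18194128 -1.33582925] 194.89586608411335
side 119 [ 0.39130484 -0.30773725] 193.14990122556893
```

The cap is level to about 1°. Handing in.

```bash
python3 - <<'E'
from h import *
st(); print(arm.close_job())
E
```

```text
{'clock': 18.2, 'joint_pos': [0.169, -0.115, 1.891, 0.0, 1.366, -2.212], 'tool_pos': [508.551, 162.222, 164.137], 'ee_rot': [0.371, 0.929, 0.0, 0.0], 'force': [-0.399, -0.042, -0.867], 'moment': [-0.008, -0.021, -0.019], 'width': 51.796}
the job is handed in; nothing more can be done
None
```

I cleaned the mug and opened the tablet bottle. I handed in at 18.2 s of the 48 s allowed, with no verdict reported.

- **Brush:** I took it by the handle and gave two strokes of about 60 mm each. It met the mug's floor after both, pushing back with about 3 N. It now stands in the mug, leaning slightly.
- **Cap:** I gripped the white cap, not the purple look-alike. I pressed it down about 7–8 mm against roughly 10 N and turned it 60° counterclockwise with almost no resistance. It lifted off freely.
- **Last checks:**
  - **Cap held:** its lower edge is about 60 mm above the bottle's mouth. It is level to about 1°; the two cameras gave slightly different tilts, and their height readings differ by about 2 mm.
  - **Mug, eraser and mouse:** they are where they were, within measuring error.

No check failed.

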